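# Press the push cap onto the automaton bird's spindle

### The job

Take the closed brass push cap with the toothed flange out of the parts box, start it squarely on the plain spindle that stands up through the brass bird frame on its porcelain egg base, and press it straight down until it has bitten tight, its flange bearing firmly on the frame's hub so that the hub just gives under it: hold a push of about 18 N there for a moment, and never much over 20 N or the porcelain cracks. Then let go of it, and leave the two springs, the burnisher and the oil cup where they are.

Things in the scene. Friction and masses are not known exactly. Their poses are not given: they have to be found in the camera images.
- cap_center (a point): Push cap (loose, brass, 50 to 80 g): closed round cap standing mouth down on the box floor, 44 mm tall. Lower 5 mm: toothed flange 32 mm wide; above it a plain round neck 20 mm in diameter (grasp this). From below a blind bore 11 mm wide, 39 mm deep. The point is on its axis half-way up, 22 mm above the flange's underside; z up to the closed top.
- spindle_tip (a point): Centre of the upper end of the plain upright steel spindle (10 mm in diameter, its last 5 mm tapering to 4 mm), 128 mm above the bench, fixed in the egg base. The cap runs freely about 6 to 9 mm down from the tip; then it bites: it slides against a drag of about 4 to 11 N down to the hub, and stays where it is pushed. z up, x towards the bird's head.
- parts_box: Open mahogany box, fixed to the bench: 260 mm (its x) by 170 mm (its y) outside, 42 mm high, walls and floor 6 mm thick; origin at the centre of its underside. The open lid leans back outward beyond its +y wall, up to 0.15 m high and 0.14 m out. The cap and two springs stand in a row along the box's x, about 75 mm apart, in any order.
- spring_wide_center (a point): Bystander: blued steel coil spring standing upright in the box, 26 mm in diameter, 26 mm tall; the point is half-way up.
- spring_slim_center (a point): Bystander: blued steel coil spring standing upright in the box, 18 mm in diameter, 36 mm tall; the point is half-way up.
- burnisher_center (a point): Bystander: horn-handled steel burnisher lying on the bench, 160 mm long, 16 mm wide; the point is near the middle of its length; x towards the steel end.
- oil_cup_center (a point): Bystander: small turned brass oil cup standing on the bench, 44 mm in diameter, 43 mm tall; the point is half-way up.
- egg_base: White porcelain egg (73 mm wide, in a wooden chuck 116 mm wide, fixed to the bench) with spindle and brass wire bird; origin on the spindle's axis at bench level. The bird's flat hub (30 mm wide) is 20 to 36 mm below the tip (unknown packing), on a spring washer that gives 1 mm per 12 N. Wings and tail (to 95 mm out) lie below the hub's top; the head, 75 to 105 mm along +x, 25 mm above it.

How it is judged:
On the way, in this order (a step that is already met when the one before it is completed fails the run):
1. the cap is started on the spindle: over its axis and down past the tip (horizontal distance between cap_center and spindle_tip below 0.004 m and z of cap_center in the frame of spindle_tip below 0.017 m), for 0.05 s.
2. the cap is pressed tight: on the spindle, its flange bears on the bird frame's hub with at least 5 N (horizontal distance between cap_center and spindle_tip below 0.0025 m and z of cap_center in the frame of spindle_tip below 0.004 m and contact force between push_cap and bird_frame above 5 N), for 0.2 s.
At the end, for the whole second after the job is handed in: The push cap sits on the spindle, upright (within 0.08 rad), its axis within 2.5 mm of the spindle's, its flange down in contact with the bird frame's hub, released and at rest, after having been pressed on the hub with at least 5 N for 0.2 s (horizontal distance between cap_center and spindle_tip below 0.0025 m and z of cap_center in the frame of spindle_tip below 0.004 m and contact force between push_cap and bird_frame above 0.1 N and angle between the z axis of cap_center and the z axis of spindle_tip, either way round below 0.08 rad and linear speed of push_cap below 0.01 m/s); the robot touches nothing.
It fails at once if the cap pressed on the hub with more than 17 N, jammed on the spindle with more than 60 N (side and grip forces added), or the fingers pressing on the egg base or bird frame with more than 25 N (contact force between push_cap and bird_frame above 17 N or contact force between egg_base and push_cap above 60 N or contact force between egg_base and the fingers above 25 N).
It fails at once if a bystander (spring, burnisher or oil cup) pushed more than 20 mm (distance of any of spring_wide_center, spring_slim_center, burnisher_center, oil_cup_center from where it was at the start of the episode above 0.02 m).
It also fails if it takes over 72 s, if anything falls off the work surface, if the arm or the gripper's body presses on something with over 40 N, if the wrist force passes 120 N, or if a joint passes its speed limit or range.

### The arm

A 7-joint arm with a two-finger parallel gripper is mounted at the origin on the work surface. World frame = base frame: x ahead of the robot, y to its left, z up, the work surface at z = 0. Lengths are in m, angles in rad, forces in N, time in s.
With the tool pointing down it reaches from about 0.4 to 0.85 m from the base axis. Payload 4.5 kg.
Tool frame: the origin (TCP) lies where the fingers leave the gripper's body, on its centre line; the fingertips stand 64 mm ahead of it and the grasp point (between the pads) lies 45 mm ahead of it; z points along the fingers, y is the direction in which the jaws open and shut (so a half turn about z gives the same grasp; the last joint's range is limited). The gripper opens to 88 mm and grips with 3 to 60 N. Pads are 18 mm wide; open, the fingers measure 123 mm over their backs; the gripper's body (75 mm by 187 mm) begins 45 mm behind the grasp point.
Start: joints at [1.277, 0.689, -0.195, 1.565, 0.157, 0.902, -0.215], TCP at [0.201, -0.592, 0.303] pointing down, gripper open.
Joint ranges: [-3.01, 3.01], [-0.46, 2.08], [-1.47, 1.51], [0.13, 2.56], [-1, 4.14], [0.04, 2.09], [-2.66, 2.66]. Speed limits (rad/s): [2.57, 2.57, 3.14, 3.14, 3.14, 3.14, 3.14].

### API

Orientations are given as a unit quaternion [x, y, z, w].
In Python, from plant import monitor, snapshot, workorder, finder gives the robot as it stands.
- The arm moves only by the tool carry_out, never from a script. Its argument "motion" is one flat list of numbers, 6 for each row, row after row: the shift along the tool's x, y, z in cm, then the turn, a rotation vector about the tool's x, y, z in rad. In form: [x, y, z, rx, ry, rz, x, y, z, rx, ry, rz, ...]. A call has 1 to 8 rows; each row shifts and turns the commanded pose from where the row before left it, along the tool's axes as they then stand; what a row does not reach is not made up. A row lasts 1/8 s, in which the tool goes at most 62.5 mm and 10.7 degrees, less where a joint would pass 70% of its speed; a pose out of reach is approached as far as the arm can. A call with a gripper value outside its range is refused whole. "hand" is the finger opening in cm, from 0 to 8.81, set as the call begins (left out, the last holds). The fingers move at their own pace and stop on an object; "grip_force" is the grip in N (left out, the last holds). Time passes only in rows, so rows that do not move let the fingers close. It gives the time, the measured TCP pose, the force and the opening at its end, in the units of the state.
- monitor.get_state(): the state, without advancing time (a new reading comes with each control period).
- snapshot(name): name is "scene" or "top" or "wrist"; returns a dict with "frame" (384x512x3 uint8, red, green, blue), "range_z" (384x512 float32, m along the optical axis (not along the pixel's ray), 0 where there is no reading), "fx", "fy", "cx", "cy" (pixels), "rvec" (rotation vector, rad) and "tvec" (3), from world to camera coordinates, as OpenCV has them; the wrist camera has in their place "hand_eye" (4x4, takes a point from camera to tool coordinates, whose origin is the TCP and whose axes are the flange's). Camera axes: x right, y down, z forward; pixel columns grow to the right and rows downward; lengths in m; the calibration is good to about 2 mm. A picture is of the moment at which its call begins: read the wrist's pose just before it.
- workorder.finish_job(): hands the job in, once; it reports no verdict.
Trained networks look in a picture, given as the dict that the camera call returned (one of the last four; its "shot" number tells which), for a name from the list of things; names that differ only in an ending like _2 or _b are one class to them, and where a whole thing is asked for, a point or a joint stands for the part that bears it (a point fixed in the world has none). Each returns a list of dicts, best first, with "p" (0 to 1); they miss things now and then, are a little off and sometimes report something else, mostly with a low value. They report only what shows in the picture. A call takes as long as a camera call.
- finder.masks_of(picture, thing): "pixels" (384x512 bool, what is visible of it) and "extent" ([left, top, right, bottom] in pixels, round what is visible of it).
The state is a dict: "clock": time; "q": joint angles; "qd": joint speeds; "joint_torque": joint torques, N m; "tool_pos": TCP position; "eef_rot": TCP orientation; "contact_force": force on the tool from outside, world axes, zero at the start; "moment": the same for the moment, N m; "opening": opening from 0.0 (shut) to 1.0 (fully open).
Only numpy, scipy, OpenCV 4.12 (cv2) and the standard library are available. Lean on these libraries where they do the work, as an engineer would, in place of code of your own. Each camera call takes 0.05 s, during which the arm holds its last target. There are 200 camera calls.

## Working session

There is one attempt and no reset: what is moved stays moved. The work goes in short steps, Python scripts to look and compute and a tool call to move; the robot and the scene stay as the last step left them, time stands still between calls to the robot, and variables do not carry over. Pictures are saved under pics/ and viewed, about 8 in all and at most 12, crops included, and the job is handed in when it is done.

Besides the shell and the picture viewer there is one more tool, called after "Emit:" in YAML: its name, and indented under it one key for each argument. carry_out: Moves the arm, as the interface text tells. Its arguments: {"type":"object","properties":{"motion":{"type":"array"},"hand":{"type":"number"},"grip_force":{"type":"number"}},"required":["motion"]}

```bash
mkdir -p pics; cat > h.py <<'E'
import numpy as np, cv2
from scipy.spatial.transform import Rotation as R
from plant import monitor, snapshot, workorder, finder
def T_cw(s,st=None):
    "camera->world"
    if 'hand_eye' in s:
        T=np.eye(4);T[:3,:3]=R.from_quat(st['eef_rot']).as_matrix();T[:3,3]=st['tool_pos'];return T@s['hand_eye']
    T=np.eye(4);T[:3,:3]=cv2.Rodrigues(np.array(s['rvec'],float))[0];T[:3,3]=np.ravel(s['tvec']);return np.linalg.inv(T)
def cloud(s,st=None):
    z=s['range_z'];v,u=np.indices(z.shape)
    P=np.stack([(u-s['cx'])/s['fx']*z,(v-s['cy'])/s['fy']*z,z],-1)
    T=T_cw(s,st);return P@T[:3,:3].T+T[:3,3]
def save(s,n): cv2.imwrite('pics/'+n,s['frame'][...,::-1])
E
cat > a.py <<'E'
from h import *
st=monitor.get_state();print({k:np.round(v,3) for k,v in st.items()})
im=[]
for c in ['top','scene']:
    s=snapshot(c);P=cloud(s);im.append(s['frame']);T=T_cw(s);print(c,T[:3,3].round(3),s['fx'])
    for n in ['cap_center','egg_base','spindle_tip','parts_box','spring_wide_center','spring_slim_center','burnisher_center','oil_cup_center']:
        try: r=finder.masks_of(s,n)
        except Exception as e: print(n,e);continue
        for d in r[:2]:
            m=d['pixels']&(s['range_z']>0);p=P[m]
            if len(p): 
                zt=np.percentile(p[:,2],97);t=p[p[:,2]>zt-.006]
                print(n,round(d['p'],2),d['extent'],m.sum(),'med',np.median(p,0).round(3),'top',t.mean(0).round(4),'min',p.min(0).round(3),'max',p.max(0).round(3))
cv2.imwrite('pics/a.png',cv2.resize(np.hstack(im)[...,::-1],(800,300)))
save(s,'scene0.png')
E
python3 a.py
```

```text
{'clock': np.float64(0.0), 'q': array([ 1.277,  0.69 , -0.194,  1.566,  0.157,  0.903, -0.215]), 'qd': array([-0.001, -0.   ,  0.   , -0.001, -0.   ,  0.002,  0.002]), 'joint_torque': array([ 1.0000e-03, -5.2756e+01, -1.2670e+00, -1.5343e+01, -5.3000e-02,
        7.0000e-03,  0.0000e+00]), 'tool_pos': array([ 0.201, -0.591,  0.302]), 'eef_rot': array([ 0.987,  0.163, -0.   , -0.001]), 'contact_force': array([-0.783,  0.395,  0.517]), 'moment': array([ 0.002,  0.015, -0.026]), 'opening': np.float64(1.002)}
top [ 0.426 -0.047  0.896] 361.2063738363641
cap_center 0.71 [127.1, 191.8, 145.0, 210.1] 156 med [0.574 0.262 0.025] top [0.5756 0.2658 0.0506] min [0.561 0.251 0.003] max [0.593 0.291 0.054]
egg_base 0.93 [281.9, 184.3, 356.8, 275.8] 2154 med [ 0.52  -0.17   0.055] top [ 0.5874 -0.1771  0.1186] min [ 0.432 -0.282 -0.003] max [ 0.65  -0.094  0.131]
spindle_tip 0.68 [281.0, 185.7, 337.5, 269.6] 1849 med [ 0.521 -0.168  0.056] top [ 0.586  -0.1774  0.12  ] min [ 0.44  -0.238 -0.003] max [ 0.628 -0.094  0.131]
parts_box 0.83 [12.6, 168.9, 184.4, 309.3] 18427 med [0.471 0.34  0.054] to
[... 1324 characters left out ...]
.1423] min [ 0.176  0.127 -0.004] max [0.651 0.494 0.149]
spring_wide_center 0.39 [355.9, 230.4, 363.9, 239.7] 74 med [0.506 0.235 0.023] top [0.5036 0.2358 0.0309] min [0.486 0.226 0.007] max [0.511 0.246 0.035]
burnisher_center 0.64 [166.9, 138.1, 200.2, 175.2] 179 med [ 0.519 -0.346  0.012] top [ 0.5131 -0.349   0.0131] min [ 0.449 -0.377 -0.002] max [ 0.615 -0.333  0.017]
burnisher_center 0.43 [205.6, 151.0, 252.6, 192.2] 1176 med [ 0.547 -0.162  0.034] top [ 0.5863 -0.1743  0.1153] min [ 0.439 -0.25  -0.003] max [ 0.62  -0.099  0.122]
oil_cup_center 0.66 [230.6, 245.7, 247.2, 267.6] 291 med [0.727 0.014 0.035] top [0.721  0.0098 0.0408] min [ 0.703 -0.014 -0.002] max [0.743 0.03  0.045]
```

View pics/a.png

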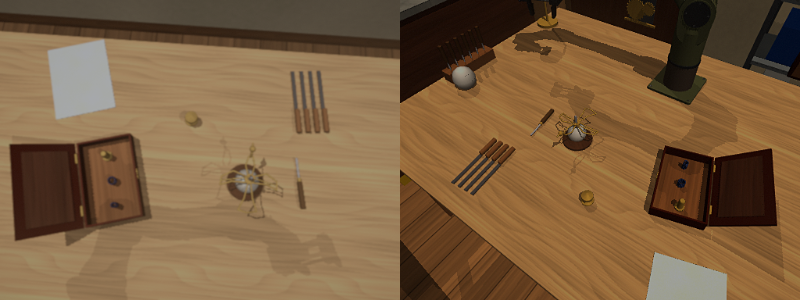

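The top view (left half) shows the cap at about (107,155), two springs at (113,181) and (116,205), and the egg and bird at (245,182). The row of parts runs at about 18° to world x, which matches the tool's current yaw. Next I'll look at the spindle and the cap from nearer.

```bash
cat >> h.py <<'E'
def delta(target):
    st=monitor.get_state();M=R.from_quat(st['eef_rot']).as_matrix()
    return (M.T@(np.array(target)-st['tool_pos'])*100).round(2)
E
python3 - <<'E'
from h import *
s=snapshot('wrist');print(s['hand_eye'].round(3),s['fx'],s['cx'],s['cy'])
print(delta([.52,-.17,.30]),delta([.577,.265,.30]))
E
```

```text
[[ 0.001 -0.953 -0.302  0.077]
 [ 1.     0.001  0.     0.   ]
 [-0.    -0.302  0.953 -0.082]
 [ 0.     0.     0.     1.   ]] 267.71909773065175 254.63139684745116 194.00760230425064
[ 43.76 -29.66   0.27] [ 63.16 -69.01   0.27]
```

Emit:
carry_out:
  motion: [4.8,-3.3,0,0,0,0,4.8,-3.3,0,0,0,0,4.8,-3.3,0,0,0,0,4.8,-3.3,0,0,0,0,4.8,-3.3,0,0,0,0,4.8,-3.3,0,0,0,0,4.8,-3.3,0,0,0,0,4.8,-3.3,0,0,0,0]

```text
clock: 1.95
tool_pos: [0.4809, -0.2166, 0.303]
eef_rot: [0.987, 0.163, 0.0, 0.0]
contact_force: [0.5, -0.2, -1.0]
opening: 0.999
```

Emit:
carry_out:
  motion: [4.0,-2.5,0.5,0,0,0,1.3,-0.7,1,0,0,0,0,0,0,0,0,0,0,0,0,0,0,0]

```text
clock: 2.45
tool_pos: [0.5184, -0.173, 0.2876]
eef_rot: [0.987, 0.162, -0.001, 0.001]
contact_force: [-0.2, 0.5, 0.1]
opening: 1.002
```

```bash
cat > b.py <<'E'
from h import *
st=monitor.get_state();s=snapshot('wrist');print(st['tool_pos'].round(4),st['eef_rot'].round(4),st['contact_force'].round(2),st['clock'])
P=cloud(s,st);save(s,'spin.png');np.savez('spin.npz',P=P,f=s['frame'],z=s['range_z'])
for n in ['spindle_tip','egg_base']:
  for d in finder.masks_of(s,n)[:2]: print(n,d['p'],d['extent'])
print(delta([.577,.265,.25]))
E
python3 b.py
```

```text
[ 0.5184 -0.173   0.2876] [ 9.869e-01  1.616e-01 -8.000e-04  6.000e-04] [-0.24  0.47  0.1 ] 2.45
spindle_tip 0.96 [187.1, 82.3, 328.4, 251.9]
egg_base 0.89 [180.2, 79.1, 328.7, 254.2]
[ 19.48 -39.61   3.76]
```

View pics/spin.png

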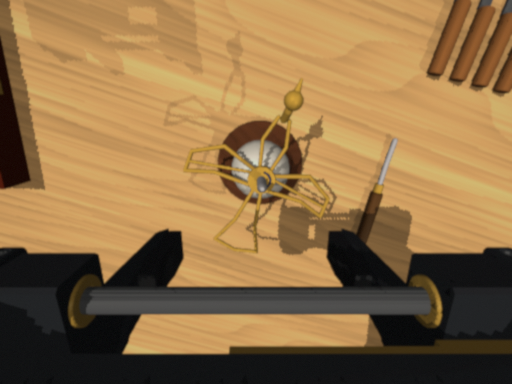

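The wrist view shows the hub at about (262,178) with the spindle tip at about (262,185), the bird's head at (293,100) and its wings on both sides. Next I'll take the tip from the depth data.

```bash
python3 - <<'E'
import numpy as np,cv2
d=np.load('spin.npz');P=d['P']
print((P[172:198,250:276:1,2]*1000).round().astype(int))
W=P[150:215,230:300].reshape(-1,3)
for lo,hi in [(.118,.135),(.09,.112)]:
    t=W[(W[:,2]>lo)&(W[:,2]<hi)]; print(len(t),t.mean(0),t.min(0),t.max(0))
cv2.imwrite('pics/c.png',cv2.resize(d['f'][150:214,224:304,::-1],(800,640)[:2],interpolation=cv2.INTER_CUBIC)[:600])
E
```

```text
[[ 97  96  97  97  95  96  97  96  97  96  98  96  96  95  98  98  97  98
   96  97  97  97  94  73  75  75]
 [ 97  96  96  97  96  96  96  96  97  96  95  97  97  98  98  98  97  96
   97  96  97  97  98  90  75  75]
 [ 97  96  97  96  97  96  97  97  97  97  96  97  97  96  97  98  99  97
   97  97  96  96  96  96  76  74]
 [ 96  96  96  96  97  97  96  96  95  96  97  97  96  96  96  98  98  98
   98  97  97  96  97  96  93  93]
 [ 97  97  96  97  97  98  97  97  97  97  96  97  96  98  96  96  95  97
   99  99  97  97  96  97  96  94]
 [ 97  96  96  97  97  96  97  96  97  97 100 100 100  99  97  97  98  96
   98  98  97  96  96  97  97  94]
 [ 97  97  98  97  97  95  96  96 101 102 104 104 105 103 100  97  97  97
   96  98  98  97  96  97  98  93]
 [ 96  96  98  95  97  97  96 100 103 107 109 109 108 109 103  99  97  97
   98  98  98  96  96  97  96  75]
 [ 96  97  96  97  96  98  97 103 108 111 112 111 111 111 108 106  97 370
   96  97  98  97  97  96  96  91]
 [ 96  97  96  96  96  96  97 107 112 115 116 117 116 117 112 111  97  95
   97  96  97  97  97  96  97  92]
 [ 96  97 
[... 1270 characters left out ...]
93  93  93  93  93  92  92]
 [ 93  92  92  67  68  68  69  69  69  93  92  93  69  70  68  71  69  67
   67  66  93  92  92  93  92  93]
 [ 93  93  64  65  67  67  67  68  93  94  94  93  68  68  68  69  68  64
   63  61  59  58  57  94  92  94]
 [ 93  60  59  62  62  62  63  65  92  92  93  91  64  65  65  64  62  63
   59  58  56  54  17  16  14  16]
 [ 94  56  55  57  59  59  60  61  92  94  93  93  60  60  60  58  59  57
   55  16  16  16  16  16  15  16]]
91 [ 0.52635034 -0.17776101  0.12524746] [ 0.52084371 -0.18316207  0.11825069] [ 0.53017788 -0.17360285  0.12953283]
1293 [ 0.52530318 -0.17811435  0.0941158 ] [ 0.47856537 -0.22696425  0.090009  ] [ 0.5627696  -0.13779994  0.11188442]
```

View pics/c.png

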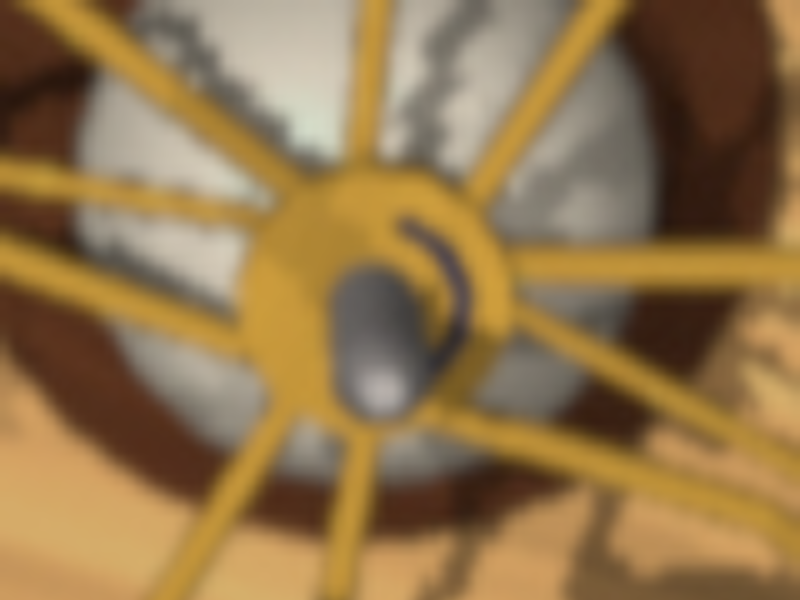

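Emit:
carry_out:
  motion: [2.4,-4.9,0.5,0,0,0,2.4,-4.9,0.5,0,0,0,2.4,-4.9,0.5,0,0,0,2.4,-4.9,0.5,0,0,0,2.4,-4.9,0.5,0,0,0,2.4,-4.9,0.5,0,0,0,2.4,-4.9,0.5,0,0,0,2.7,-5.3,0.3,0,0,0]

```text
clock: 3.6
tool_pos: [0.5774, 0.2669, 0.2498]
eef_rot: [0.987, 0.162, 0.0, 0.001]
contact_force: [1.0, 0.0, 0.4]
opening: 1.005
```

Emit:
carry_out:
  motion: [0,0,0,0,0,0,0,0,0,0,0,0,0,0,0,0,0,0]

```text
clock: 3.98
tool_pos: [0.5773, 0.2642, 0.2499]
eef_rot: [0.987, 0.161, -0.0, 0.001]
contact_force: [0.3, -0.7, 0.5]
opening: 0.999
```

```bash
cat > c.py <<'E'
from h import *
st=monitor.get_state();s=snapshot('wrist');print(st['tool_pos'].round(4),st['eef_rot'].round(4),st['clock'])
P=cloud(s,st);save(s,'cap.png');np.savez('cap.npz',P=P,f=s['frame'])
for n in ['cap_center','spring_wide_center','parts_box']:
  for d in finder.masks_of(s,n)[:2]:
    p=P[d['pixels']];print(n,d['p'],d['extent'],p[:,2].max())
    t=p[p[:,2]>np.percentile(p[:,2],95)-.004];print(t.mean(0).round(4),t.min(0).round(4),t.max(0).round(4),len(t))
E
python3 c.py
```

```text
[0.5773 0.2642 0.2499] [ 9.869e-01  1.615e-01 -0.000e+00  9.000e-04] 3.975
cap_center 0.69 [243.2, 163.2, 266.1, 191.6] 0.3321079670530274
[0.5751 0.2654 0.0524] [0.5648 0.2554 0.0472] [0.65   0.2884 0.3321] 212
cap_center 0.22 [249.4, 230.9, 265.1, 253.8] 0.3321079670530274
[0.4983 0.235  0.0329] [0.4833 0.2218 0.0279] [0.65   0.2884 0.3321] 117
spring_wide_center 0.84 [247.9, 228.0, 265.9, 252.3] 0.3321079670530274
[0.4983 0.235  0.0329] [0.4833 0.2218 0.0279] [0.65   0.2884 0.3321] 117
parts_box 0.76 [0.0, 135.3, 338.4, 353.0] 0.3321079670530274
[0.5281 0.434  0.1427] [0.4748 0.2581 0.1216] [0.65   0.4664 0.3321] 3602
parts_box 0.36 [473.3, 116.5, 512.0, 152.7] 0.3321079670530274
[0.7092 0.0258 0.0431] [0.65   0.0035 0.0337] [0.7268 0.2884 0.3321] 300
```

View pics/cap.png

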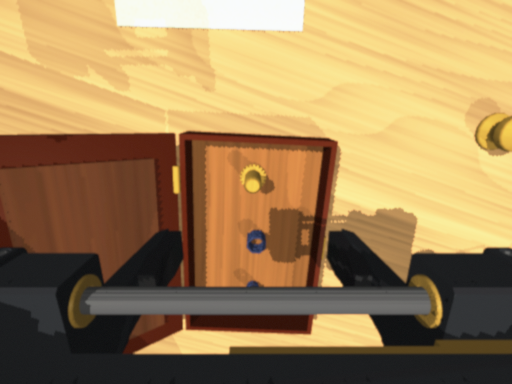

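The cap shows at (254,179) and the wide spring at (257,241), with the lid to the left. There is room for the jaws across the box.

```bash
python3 - <<'E'
from h import *
from scipy.optimize import least_squares
d=np.load('spin.npz');P=d['P']
W=P[165:215,235:300].reshape(-1,3);t=W[(W[:,2]>.1265)&(W[:,2]<.135)];print('tip',t.mean(0),len(t))
# spindle shaft slice points: fit circle axis r by near-side points
s=W[(W[:,2]>.100)&(W[:,2]<.121)]
f=least_squares(lambda c:np.hypot(s[:,0]-c[0],s[:,1]-c[1])-.005,t.mean(0)[:2],loss='soft_l1',f_scale=.0005);print('shaft',f.x,len(s))
hb=W[(W[:,2]>.0945)&(W[:,2]<.0995)&(np.hypot(W[:,0]-.526,W[:,1]+.178)<.0165)];print('hub z',np.median(hb[:,2]))
C,r=cv2.minEnclosingCircle((hb[:,:2]*1000).astype(np.float32));print('hub c',C,r,hb[:,:2].min(0),hb[:,:2].max(0))
P=np.load('cap.npz')['P'];W=P[155:195,235:275].reshape(-1,3)
t=W[(W[:,2]>.0485)&(W[:,2]<.053)];print('cap',t.mean(0),t.min(0),t.max(0))
C,r=cv2.minEnclosingCircle((t[:,:2]*1000).astype(np.float32));print(C,r)
c=np.array([C[0]/1000,C[1]/1000]);print(delta([*c,.08]))
E
```

```text
tip [ 0.52548522 -0.17796934  0.12782941] 34
shaft [ 0.5249485  -0.17837724] 47
hub z 0.09657691735887775
hub c (525.3888549804688, -177.6212158203125) 15.385982513427734 [ 0.51015981 -0.19265913] [ 0.53982442 -0.16386906]
cap [0.57428385 0.26501171 0.05023972] [0.56551039 0.25655266 0.04856269] [0.58262413 0.27265265 0.05230366]
(574.0401000976562, 264.9503479003906) 8.587178230285645
[-0.31 -0.03 16.99]
```

Emit:
carry_out:
  motion: [-0.3,0,4,0,0,0,0,0,5,0,0,0,0,0,4,0,0,0,0,0,3,0,0,0,0,0,1.0,0,0,0,0,0,0,0,0,0,0,0,0,0,0,0]
  hand: 6

```text
clock: 5.05
tool_pos: [0.5749, 0.2662, 0.0812]
eef_rot: [0.987, 0.163, 0.001, -0.0]
contact_force: [-0.7, -0.3, 0.1]
opening: 0.679
```

Emit:
carry_out:
  motion: [0,0,0,0,0,0,0,0,0,0,0,0,0,0,0,0,0,0,0,0,0,0,0,0,0,0,0,0,0,0,0,0,0,0,0,0,0,0,0,0,0,0]
  hand: 1.2
  grip_force: 45

```text
clock: 5.92
tool_pos: [0.574, 0.2659, 0.0797]
eef_rot: [0.987, 0.163, 0.0, 0.0]
contact_force: [-0.4, -0.5, 1.8]
opening: 0.205
```

Emit:
carry_out:
  motion: [0,0,0,0,0,0,0,0,0,0,0,0,0,0,-2,0,0,0,0,0,-4,0,0,0,0,0,-5,0,0,0,0,0,-3,0,0,0,0,0,0,0,0,0]
  hand: 0
  grip_force: 45

```text
clock: 6.8
tool_pos: [0.5754, 0.2666, 0.2233]
eef_rot: [0.987, 0.163, 0.003, -0.001]
contact_force: [0.3, 0.1, -1.3]
opening: 0.207
```

```bash
python3 - <<'E'
from h import *
st=monitor.get_state();s=snapshot('wrist');print(st['tool_pos'].round(4),st['eef_rot'].round(4),st['contact_force'].round(2),st['opening'])
P=cloud(s,None if 0 else {'eef_rot':[0,0,0,1],'tool_pos':[0,0,0]});np.savez('held.npz',P=P,f=s['frame'])
for d in finder.masks_of(s,'cap_center')[:2]:
    p=P[d['pixels']];print(d['p'],d['extent'],np.median(p,0).round(4),np.percentile(p,[3,97],axis=0).round(4))
print('to spindle',delta([.5253,-.178,.26]))
cv2.imwrite('pics/held.png',cv2.resize(s['frame'][200:384,170:350,::-1],(600,600)))
E
```

```text
[0.5754 0.2666 0.2233] [ 0.9866  0.1631  0.0032 -0.001 ] [ 0.31  0.06 -1.3 ] 0.2067284762304198
0.62 [233.3, 212.8, 279.5, 285.2] [0.0072 0.0006 0.0398] [[-0.0051 -0.0093  0.0288]
 [ 0.0138  0.0104  0.0714]]
to spindle [-18.86  40.46  -4.01]
```

View pics/held.png

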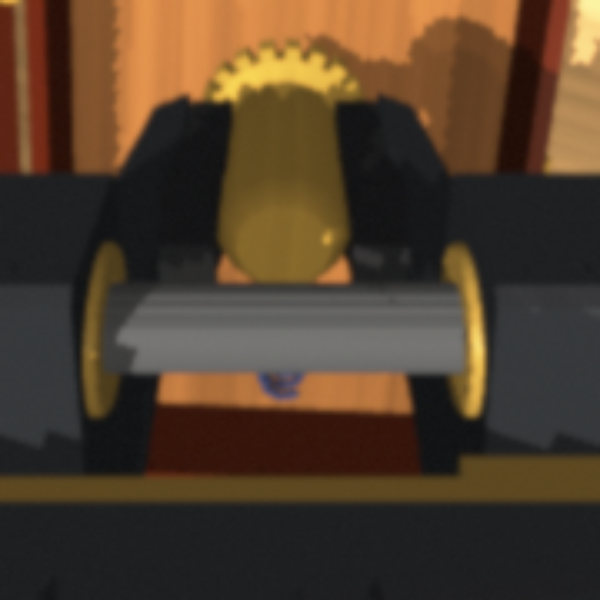

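The cap is held upright, gripped on the neck between the pads, with the flange clear below the fingertips. Next I'll fit its axis in the tool frame.

```bash
cat > fit.py <<'E'
import numpy as np
from scipy.optimize import least_squares
P=np.load('held.npz')['P'][200:292,225:285].reshape(-1,3)
top=P[(abs(P[:,0])<.011)&(abs(P[:,1])<.011)&(P[:,2]<.0325)&(P[:,2]>.025)]
print('top',top.mean(0),top.min(0),top.max(0),len(top))
s=P[(P[:,2]>.034)&(P[:,2]<.066)&(abs(P[:,1])<.0085)&(P[:,0]>-.003)&(P[:,0]<.016)]
r=lambda c:np.hypot(s[:,0]-c[0]-c[2]*(s[:,2]-.05),s[:,1]-c[1]-c[3]*(s[:,2]-.05))-.01
f=least_squares(r,[0,0,0,0],loss='soft_l1',f_scale=.0005);print('axis',f.x.round(4),len(s),np.abs(f.fun).mean())
q=P[(P[:,2]>.067)&(P[:,2]<.08)&(P[:,0]<.02)];print('flange',q.mean(0),q.min(0),q.max(0))
E
python3 fit.py
```

```text
top [0.00190991 0.00023083 0.02998761] [-0.00772888 -0.01098007  0.02510197] [0.00991742 0.01099605 0.03249468] 963
axis [-0.0005  0.0004 -0.0024 -0.0021] 812 0.00020960607172633625
flange [0.01055611 0.00040755 0.06899214] [ 0.003612   -0.01454053  0.06701627] [0.01590417 0.01511695 0.0749686 ]
```

Emit:
carry_out:
  motion: [0,0,-4,0,0,0,-2.4,5,0,0,0,0,-2.4,5.1,0,0,0,0,-2.4,5.1,0,0,0,0,-2.4,5.1,0,0,0,0,-2.4,5.1,0,0,0,0,-2.4,5.1,0,0,0,0,-2.4,5,0,0,0,0]

```text
clock: 7.9
tool_pos: [0.528, -0.1259, 0.2582]
eef_rot: [0.987, 0.163, -0.001, -0.001]
contact_force: [0.6, 0.2, -0.7]
opening: 0.208
```

Emit:
carry_out:
  motion: [-1.6,3,0,0,0,0,-0.5,2,0,0,0,0,0,0,0,0,0,0,0,0,0,0,0,0]

```text
clock: 8.4
tool_pos: [0.5259, -0.1761, 0.2594]
eef_rot: [0.986, 0.165, 0.0, -0.001]
contact_force: [-0.3, 0.7, 0.1]
opening: 0.211
```

```bash
python3 - <<'E'
from h import *
for i in range(2):
    st=monitor.get_state();print(st['tool_pos'].round(4),R.from_quat(st['eef_rot']).as_matrix()[:,2].round(4),st['contact_force'].round(2),st['clock']);s=snapshot('wrist')
P=cloud(s,{'eef_rot':[0,0,0,1],'tool_pos':[0,0,0]});np.savez('held.npz',P=P,f=s['frame'])
E
python3 fit.py
```

```text
[ 0.5259 -0.1761  0.2594] [-3.0e-04  1.7e-03 -1.0e+00] [-0.25  0.66  0.06] 8.4
[ 0.5259 -0.1759  0.2595] [-2.0e-04  1.6e-03 -1.0e+00] [-0.25  0.15 -0.97] 8.45
top [0.00194225 0.00017866 0.02995062] [-0.00743346 -0.01099898  0.0251932 ] [0.01043817 0.01099878 0.032499  ] 945
axis [-0.0004  0.0003 -0.0032 -0.0039] 803 0.00020475929048931177
flange [0.01061767 0.00019544 0.06892972] [ 0.00375748 -0.01440716  0.06702324] [0.01616051 0.01525034 0.07406372]
```

```bash
python3 - <<'E'
from h import *
st=monitor.get_state();s=snapshot('wrist');P=cloud(s,st)
print(st['tool_pos'].round(4))
W=P.reshape(-1,3);t=W[(W[:,2]>.1265)&(W[:,2]<.135)&(np.hypot(W[:,0]-.5255,W[:,1]+.178)<.007)];print('tip',t.mean(0) if len(t) else 0,len(t))
hb=W[(W[:,2]>.0935)&(W[:,2]<.0995)&(np.hypot(W[:,0]-.5255,W[:,1]+.178)<.0175)];print('hub',len(hb),np.median(hb,0))
sh=W[(W[:,2]>.100)&(W[:,2]<.121)&(np.hypot(W[:,0]-.5255,W[:,1]+.178)<.009)]
from scipy.optimize import least_squares
print('shaft',least_squares(lambda c:np.hypot(sh[:,0]-c[0],sh[:,1]-c[1])-.005,[.5255,-.178],loss='soft_l1',f_scale=.0005).x,len(sh))
print(delta([.5256,-.1776,.206]))
cv2.imwrite('pics/near.png',cv2.resize(s['frame'][100:284,170:350,::-1],(600,600)))
E
```

```text
[ 0.5259 -0.1761  0.2596]
tip [ 0.52549069 -0.17796158  0.12791532] 35
hub 560 [ 0.52871842 -0.17539373  0.0966366 ]
shaft [ 0.52502929 -0.17838417] 68
[-0.06  0.11  5.37]
```

View pics/near.png

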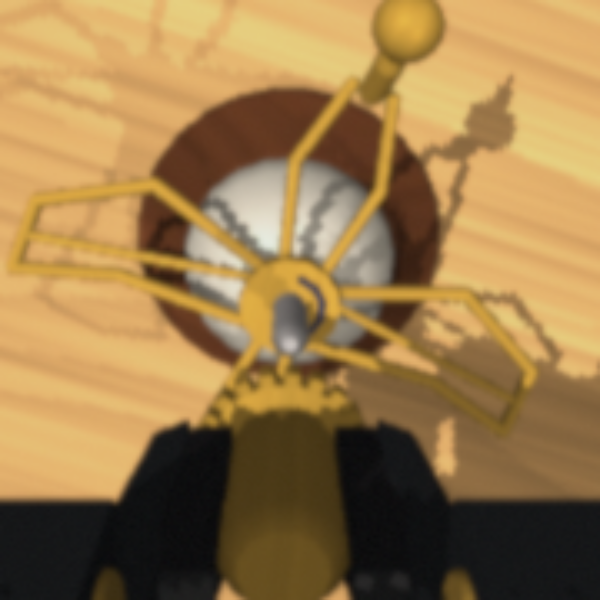

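The tip shows at about (290,345) in the crop, straight ahead of the cap. I'll descend to just above it and check the alignment again.

Emit:
carry_out:
  motion: [-0.1,0.15,1,0,0,0,0,0,2,0,0,0,0,0,1.5,0,0,0,0,0,0.5,0,0,0,0,0,0,0,0,0,0,0,0,0,0,0]

```text
clock: 9.3
tool_pos: [0.5253, -0.1802, 0.2102]
eef_rot: [0.987, 0.163, 0.001, 0.0]
contact_force: [-0.0, -0.1, -0.0]
opening: 0.209
```

```bash
cat > st.py <<'E'
from h import *
L=[]
for i in range(4):
    L.append(monitor.get_state());snapshot('top')
print(np.mean([s['tool_pos'] for s in L],0).round(5),np.mean([R.from_quat(s['eef_rot']).as_matrix()[:,2] for s in L],0).round(4),np.mean([s['contact_force'] for s in L],0).round(2),L[-1]['clock'])
E
python3 st.py
```

```text
[ 0.52527 -0.18017  0.21024] [ 1.1e-03 -3.0e-04 -1.0e+00] [-0.12  0.08 -0.5 ] 9.45
```

Emit:
carry_out:
  motion: [0.08,-0.21,0,0,0,0,0,0,0,0,0,0,0,0,0,0,0,0,0,0,0,0,0,0]

```text
clock: 10.0
tool_pos: [0.525, -0.1779, 0.2097]
eef_rot: [0.987, 0.163, 0.0, 0.0]
contact_force: [-0.2, -0.5, -0.9]
opening: 0.207
```

```bash
python3 st.py
```

```text
[ 0.52502 -0.17789  0.2097 ] [-0.e+00 -1.e-04 -1.e+00] [-0.1  -0.27 -0.5 ] 10.15
```

Alignment is within about 0.5 mm. I'll go down gently over the tip, which should be reached at about z = 0.202.

Emit:
carry_out:
  motion: [0.04,0,0.4,0,0,0,0,0,0.3,0,0,0,0,0,0.2,0,0,0,0,0,0.2,0,0,0,0,0,0,0,0,0]

```text
clock: 10.82
tool_pos: [0.5253, -0.1777, 0.1985]
eef_rot: [0.987, 0.163, -0.0, -0.0]
contact_force: [-0.1, 0.2, -0.9]
opening: 0.206
```

```bash
python3 st.py
```

```text
[ 0.5254  -0.17773  0.19869] [-0.e+00 -1.e-04 -1.e+00] [-0.33  0.14 -0.29] 10.975
```

Emit:
carry_out:
  motion: [0,0,0.15,0,0,0,0,0,0.15,0,0,0,0,0,0.15,0,0,0,0,0,0,0,0,0]

```text
clock: 11.52
tool_pos: [0.5254, -0.1777, 0.1941]
eef_rot: [0.987, 0.163, -0.0, 0.0]
contact_force: [-1.5, 0.5, -0.7]
opening: 0.209
```

Emit:
carry_out:
  motion: [0,0,0.15,0,0,0,0,0,0.15,0,0,0,0,0,0,0,0,0,0,0,0,0,0,0]

```text
clock: 12.02
tool_pos: [0.5255, -0.1779, 0.1912]
eef_rot: [0.987, 0.163, 0.0, 0.0]
contact_force: [0.6, -1.4, -1.1]
opening: 0.207
```

```bash
python3 st.py
```

```text
[ 0.52549 -0.17785  0.19122] [ 2.e-04 -2.e-04 -1.e+00] [ 0.34 -0.86 -1.01] 12.175
```

Emit:
carry_out:
  motion: [0,0,0.15,0,0,0,0,0,0.15,0,0,0,0,0,0,0,0,0]

```text
clock: 12.6
tool_pos: [0.5257, -0.1778, 0.1887]
eef_rot: [0.987, 0.163, 0.0, 0.0]
contact_force: [-1.5, -0.1, 4.0]
opening: 0.208
```

```bash
python3 st.py;python3 - <<'E'
from h import *
s=snapshot('wrist');P=cloud(s,{'eef_rot':[0,0,0,1],'tool_pos':[0,0,0]});np.savez('held.npz',P=P,f=s['frame'])
save(s,'d.png')
E
python3 fit.py
```

```text
[ 0.5257  -0.17783  0.18868] [ 9.e-04 -4.e-04 -1.e+00] [-0.55 -0.58  5.01] 12.75
top [0.00198638 0.00015574 0.02993054] [-0.00787471 -0.01096842  0.02529007] [0.01003223 0.01093396 0.03249717] 964
axis [-0.0004  0.0003 -0.0054 -0.0018] 812 0.00020436708164662276
flange [0.01056975 0.00028185 0.06889749] [ 0.00385924 -0.01443811  0.06700134] [0.01617149 0.01520243 0.07441949]
```

View pics/d.png

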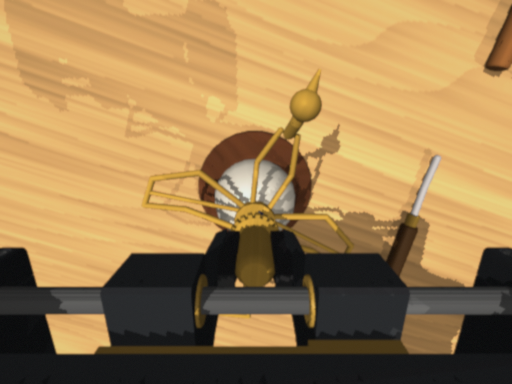

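The wrist view shows the cap on the spindle at (256,225), square above the hub, and it has bitten at about 5 N with no slip in the grip. I'll keep going down; the hub is expected at TCP z of about 0.171.

Emit:
carry_out:
  motion: [0,0,0.15,0,0,0,0,0,0.15,0,0,0,0,0,0.15,0,0,0,0,0,0.15,0,0,0]

```text
clock: 13.35
tool_pos: [0.5257, -0.1779, 0.1829]
eef_rot: [0.987, 0.163, 0.0, 0.0]
contact_force: [-0.9, -0.2, 9.5]
opening: 0.212
```

Emit:
carry_out:
  motion: [0,0,0.15,0,0,0,0,0,0.15,0,0,0,0,0,0.15,0,0,0,0,0,0.1,0,0,0]

```text
clock: 13.85
tool_pos: [0.5257, -0.1779, 0.1774]
eef_rot: [0.987, 0.163, 0.0, 0.0]
contact_force: [0.1, -0.1, 8.5]
opening: 0.204
```

```bash
python3 st.py
```

```text
[ 0.5257  -0.17785  0.1773 ] [ 1.e-03 -5.e-04 -1.e+00] [-0.21 -0.24  7.07] 14.0
```

Emit:
carry_out:
  motion: [0,0,0.1,0,0,0,0,0,0.1,0,0,0,0,0,0.1,0,0,0,0,0,0.1,0,0,0]

```text
clock: 14.55
tool_pos: [0.5257, -0.1779, 0.1734]
eef_rot: [0.987, 0.163, 0.0, 0.0]
contact_force: [-1.7, -0.8, 8.0]
opening: 0.207
```

Emit:
carry_out:
  motion: [0,0,0.05,0,0,0,0,0,0.05,0,0,0]

```text
clock: 14.8
tool_pos: [0.5257, -0.1779, 0.1725]
eef_rot: [0.987, 0.163, 0.001, 0.0]
contact_force: [-1.0, -2.2, 9.0]
opening: 0.209
```

Emit:
carry_out:
  motion: [0,0,0.05,0,0,0]

```text
clock: 14.92
tool_pos: [0.5257, -0.1779, 0.172]
eef_rot: [0.987, 0.163, 0.001, 0.0]
contact_force: [-1.2, 0.2, 8.6]
opening: 0.206
```

Emit:
carry_out:
  motion: [0,0,0.04,0,0,0]

```text
clock: 15.05
tool_pos: [0.5257, -0.1779, 0.1716]
eef_rot: [0.987, 0.163, 0.001, 0.0]
contact_force: [-1.3, -0.8, 8.8]
opening: 0.206
```

Emit:
carry_out:
  motion: [0,0,0.04,0,0,0]

```text
clock: 15.18
tool_pos: [0.5257, -0.1779, 0.1712]
eef_rot: [0.987, 0.163, 0.001, 0.0]
contact_force: [-1.6, -1.4, 7.9]
opening: 0.208
```

Emit:
carry_out:
  motion: [0,0,0.03,0,0,0]

```text
clock: 15.3
tool_pos: [0.5257, -0.1779, 0.1709]
eef_rot: [0.987, 0.163, 0.0, 0.0]
contact_force: [0.0, -1.1, 8.9]
opening: 0.205
```

Emit:
carry_out:
  motion: [0,0,0.03,0,0,0]

```text
clock: 15.42
tool_pos: [0.5258, -0.1779, 0.1706]
eef_rot: [0.987, 0.163, 0.001, 0.0]
contact_force: [-0.4, -0.8, 8.2]
opening: 0.207
```

Emit:
carry_out:
  motion: [0,0,0.03,0,0,0]

```text
clock: 15.55
tool_pos: [0.5257, -0.1779, 0.1703]
eef_rot: [0.987, 0.163, 0.001, 0.0]
contact_force: [-0.8, -0.8, 9.0]
opening: 0.205
```

Emit:
carry_out:
  motion: [0,0,0.03,0,0,0]

```text
clock: 15.68
tool_pos: [0.5257, -0.1779, 0.17]
eef_rot: [0.987, 0.163, 0.0, 0.0]
contact_force: [-1.9, -0.6, 8.4]
opening: 0.206
```

Emit:
carry_out:
  motion: [0,0,0.03,0,0,0,0,0,0.03,0,0,0]

```text
clock: 15.92
tool_pos: [0.5257, -0.1779, 0.1695]
eef_rot: [0.987, 0.163, 0.001, 0.0]
contact_force: [-2.0, -1.3, 10.5]
opening: 0.208
```

Emit:
carry_out:
  motion: [0,0,0.03,0,0,0]

```text
clock: 16.05
tool_pos: [0.5257, -0.1779, 0.1694]
eef_rot: [0.987, 0.163, 0.001, 0.0]
contact_force: [-2.3, 0.1, 13.3]
opening: 0.209
```

Emit:
carry_out:
  motion: [0,0,0.03,0,0,0]

```text
clock: 16.18
tool_pos: [0.5257, -0.1779, 0.1693]
eef_rot: [0.987, 0.163, 0.001, 0.0]
contact_force: [-2.0, 0.3, 13.5]
opening: 0.21
```

Emit:
carry_out:
  motion: [0,0,0.02,0,0,0]

```text
clock: 16.3
tool_pos: [0.5258, -0.1779, 0.1692]
eef_rot: [0.987, 0.163, 0.001, 0.0]
contact_force: [-1.3, 0.7, 14.4]
opening: 0.206
```

Emit:
carry_out:
  motion: [0,0,0.02,0,0,0]

```text
clock: 16.42
tool_pos: [0.5258, -0.1779, 0.1691]
eef_rot: [0.987, 0.163, 0.001, 0.0]
contact_force: [-2.5, -0.1, 15.9]
opening: 0.207
```

Emit:
carry_out:
  motion: [0,0,0.03,0,0,0]

```text
clock: 16.55
tool_pos: [0.5257, -0.1779, 0.169]
eef_rot: [0.987, 0.163, 0.001, 0.0]
contact_force: [-2.5, -1.1, 17.9]
opening: 0.21
```

Emit:
carry_out:
  motion: [0,0,0,0,0,0]

```text
clock: 16.68
tool_pos: [0.5258, -0.1779, 0.169]
eef_rot: [0.987, 0.163, 0.001, 0.001]
contact_force: [-3.2, -0.1, 15.9]
opening: 0.207
```

```bash
python3 st.py
```

```text
[ 0.52575 -0.17788  0.16895] [ 1.6e-03 -8.0e-04 -1.0e+00] [-2.86 -0.1  16.11] 16.825
```

Emit:
carry_out:
  motion: [0,0,0.02,0,0,0]

```text
clock: 17.0
tool_pos: [0.5258, -0.1779, 0.1689]
eef_rot: [0.987, 0.163, 0.001, 0.001]
contact_force: [-3.3, 0.4, 17.8]
opening: 0.206
```

```bash
python3 st.py; python3 st.py
```

```text
[ 0.52575 -0.17785  0.16887] [ 1.6e-03 -8.0e-04 -1.0e+00] [-2.82  0.19 17.18] 17.15
[ 0.52575 -0.17787  0.16887] [ 1.6e-03 -8.0e-04 -1.0e+00] [-2.59 -0.05 17.01] 17.35
```

The push held at about 17.5 N for 0.5 s. Now I'll let go and retreat.

Emit:
carry_out:
  motion: [0,0,0,0,0,0,0,0,0,0,0,0,0,0,0,0,0,0,0,0,0,0,0,0,0,0,0,0,0,0,0,0,0,0,0,0]
  hand: 5

```text
clock: 18.15
tool_pos: [0.5254, -0.1777, 0.1671]
eef_rot: [0.987, 0.163, -0.0, 0.0]
contact_force: [-0.7, -0.3, -0.0]
opening: 0.565
```

Emit:
carry_out:
  motion: [0,0,-1,0,0,0,0,0,-3,0,0,0,0,0,-4,0,0,0,0,0,-3,0,0,0,0,0,-1,0,0,0,0,0,0,0,0,0,0,0,0,0,0,0]

```text
clock: 19.02
tool_pos: [0.5247, -0.1775, 0.286]
eef_rot: [0.987, 0.163, -0.001, -0.0]
contact_force: [-0.1, 0.3, -0.2]
opening: 0.564
```

```bash
python3 - <<'E'
from h import *
st=monitor.get_state();s=snapshot('wrist');P=cloud(s,st);print(st['tool_pos'].round(4),st['contact_force'].round(2),st['opening'])
W=P.reshape(-1,3);W=W[np.hypot(W[:,0]-.5255,W[:,1]+.178)<.03]
t=W[(W[:,2]>.135)&(W[:,2]<.15)];print('top',t.mean(0),np.median(t[:,2]),t.min(0),t.max(0))
from scipy.optimize import least_squares
sh=W[(W[:,2]>.104)&(W[:,2]<.136)];f=least_squares(lambda c:np.hypot(sh[:,0]-c[0]-c[2]*(sh[:,2]-.12),sh[:,1]-c[1]-c[3]*(sh[:,2]-.12))-.01,[.5255,-.178,0,0],loss='soft_l1',f_scale=.0005);print('axis',f.x.round(4),len(sh))
cv2.imwrite('pics/end.png',s['frame'][60:300,120:400,::-1].repeat(2,0).repeat(2,1))
E
```

```text
[ 0.5247 -0.1775  0.286 ] [-0.1   0.31 -0.15] 0.5635636140483999
top [ 0.52651229 -0.17788187  0.13871288] 0.1390907499100095 [ 0.51591434 -0.18787906  0.13510736] [ 0.53511892 -0.16851739  0.14133082]
axis [ 0.5251 -0.1783  0.0022  0.002 ] 165
```

View pics/end.png

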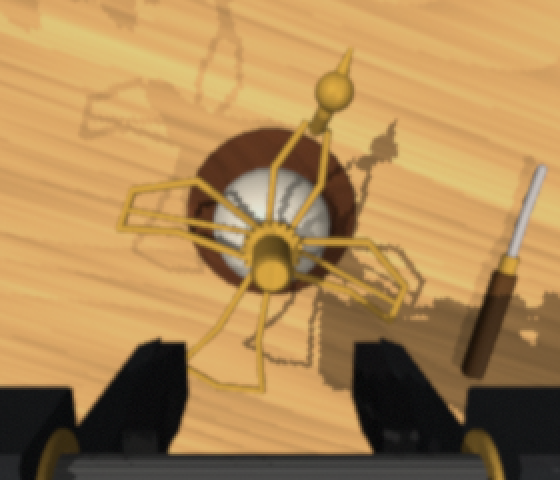

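The cap sits upright on the hub at (270,262), with its top at z of about 0.139, so its underside is about 1 mm below the hub's original height. The fingers are clear. I'm handing in.

```bash
python3 -c "
from plant import workorder
print(workorder.finish_job())"
```

```text
the job is handed in; nothing more can be done
None
```

The push cap is on the spindle, pressed onto the bird's hub and released, and I have handed the job in; no verdict was reported.

- **Pressing:** The cap bit about 12 mm below the tip by my estimate, later than the 6 to 9 mm stated. It then slid against roughly 8–9 N of drag. The hub took up load at a TCP height of about 0.1695 m, roughly 1 mm lower than I had estimated from the depth images. I held a mean push of about 17 N for about half a second, with single noisy readings up to 17.9 N. Allowing for drag, that puts roughly 8–9 N on the hub, but I could not measure the hub force directly.
- **Last check:** From the wrist camera, the cap stands upright, with a fitted tilt of about 0.003 rad. Its axis is within about 0.5 mm of the spindle's. Its underside is about 1.3 mm below the hub's original height, so it is still bearing on the hub. The gripper is open and about 12 cm above where it let go, with no measurable force on it.
- **Not checked:** I did not measure the springs, burnisher or oil cup again at the end. I saw no sign that the arm touched them.

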